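# Pack the picnic caddy

### The arm

A 6-joint arm with a two-finger parallel gripper is mounted at the origin on a cart in front of the work surface, level with it; the furniture and walls round the work are solid. World frame = base frame: x ahead of the robot, y to its left, z up, the work surface at z = 0. Lengths are in m, angles in rad, forces in N, time in s.
With the tool pointing down it reaches from about 0.425 to 1.125 m from the base axis. Payload 14.9 kg.
Tool frame: the origin (TCP) lies midway between the tips of the shut fingers; the grasp point (between the pads) lies grip_point_offset behind it (grip_point_offset is the distance from the TCP to the grasp point, in m); z points along the fingers, y is the line along which they close (so a half turn about z gives the same grasp; the last joint's range is limited). The gripper opens to 91 mm and grips with 3 to 60 N. Pads are 32 mm wide; open, the fingers measure 118 mm over their backs; the gripper's body (76 mm by 178 mm) begins 60 mm behind the grasp point.
Start: joints at [1.226, 0.379, 1.734, -0, 1.028, -0.033], TCP at [0.215, 0.666, 0.187] pointing down, gripper open.
Joint ranges: [-2.77, 2.77], [-0.74, 2.19], [0, 2.66], [-1.06, 4.2], [0.31, 2.87], [-3.08, 3.08]. Speed limits (rad/s): [1.89, 1.89, 2.39, 3.14, 3.14, 3.14].

### API

Orientations are given as a rotation vector (axis times angle).
In Python, from workcell import * gives the robot as it stands.
- The arm moves only by the tool move_arm, never from a script. Its argument "series" is a list of rows, each a list of 7 numbers: the opening, from -1 (shut) to 1 (fully open), then the shift along the tool's x, y, z in mm, then the turn, a rotation vector about the tool's x, y, z in degrees. In form: [[grip, x, y, z, rx, ry, rz], ...]. A call has 1 to 8 rows; each row is the pose to reach, as a shift and turn from the pose commanded when the call began, along the tool's axes at that moment; what a row does not reach only later rows make up. A row lasts 1/10 s, in which the tool goes at most 50 mm and 8.59 degrees, less where a joint would pass 70% of its speed; a pose out of reach is approached as far as the arm can. A call with a gripper value outside its range is refused whole. The fingers move at their own pace and stop on an object; "squeeze" is the grip in N (left out, the last holds). Time passes only in rows, so rows that repeat a pose let the fingers close. It gives the time, the measured TCP pose, the force, the opening and the grip force at its end, in the units of the state.
- get_state(): the state, without advancing time (a new reading comes with each control period).
- read_camera(name): name is "scene" or "top"; returns the picture (400x640x3 uint8, blue, green, red); there is no depth.
- get_calibration(name): a dict with "mtx" (3x3 intrinsics, pixels), "origin" and "orientation" of the camera in the world. Camera axes: x right, y up, looking along -z (the intrinsics and any distortion apply to the point x, -y, -z); pixel columns grow to the right and rows downward; lengths in m; the calibration is good to about 2 mm. A picture is of the moment at which its call begins. get_calibration takes no time and is no camera call.
- finish_job(): hands the job in; it is judged then, once.
Trained networks look in the newest picture that a camera, given by its name, has taken for a name from the list of things; names that differ only in an ending like _2 or _b are one class to them, and where a whole thing is asked for, a point or a joint stands for the part that bears it (a point fixed in the world has none). Each returns a list of dicts, best first, with "p" (0 to 1); they miss things now and then, are a little off and sometimes report something else, mostly with a low value. They report only what shows in the picture. A call takes as long as a camera call. They do not tell look-alikes from the thing itself.
- regions_of(camera, query): "pixels" (400x640 bool, what is visible of it) and "uv" ([column, row] in pixels, amid what is visible of it).
The state is a dict: "t": time; "joints": joint angles; "joint_vel": joint speeds; "joint_efforts": joint torques, N m; "tool_pos": TCP position; "ee_rot": TCP orientation; "ft_force": force on the tool from outside, world axes, zero at the start; "moment": the same for the moment, N m; "opening": finger opening in m; "finger_force": force on a finger pad.
Only numpy, scipy, OpenCV 4.12 (cv2) and the standard library are available. Lean on these libraries where they do the work, as an engineer would, in place of code of your own. Each camera call takes 0.05 s, during which the arm holds its last target. There are 200 camera calls.

### The job

Pack the wooden picnic caddy: lay the bigger flat tin in its low-sided bay and stack the smaller flat tin on top of it, in the middle and lying the same way; and stand the two spice jars upright in the two deep pockets, one in each (either jar in either pocket). The salt shaker, the upturned little glass and the round tin stay at home: leave them standing where they are.

Things in the scene. Friction and masses are not known exactly. Their poses are not given: they have to be found in the camera images.
- caddy: Fixed open caddy of light wood, 189 (x) by 130 mm. Origin: centre of underside; z up; x points from bay to pockets, roughly away from the robot. Inner floor 10 mm up, walls 6 mm thick. Low bay, inside 115 (x) by 118 mm, centred at x -31, y 0; its lips rise 10 mm above the floor. Two pockets, 56 mm square inside, centred at x +60.5, y +31 and -31; their walls stand 40 mm above it.
- big_tin: The bigger flat tin: rectangular with rounded corners, dark blue top with a ring pull; 63 mm (its x) by 105 mm (its y, the long way; it narrows to about 60 by 100 for the fingers), 24 mm high, about 0.15 kg, flat on top. Origin: centre of its underside, z up. Lies flat on the worktop.
- small_tin: The smaller flat tin: rectangular, plain aluminium with a pale paper band and a small ring pull; 44 mm (its x) by 74 mm (its y, the long way), 22 mm high, about 0.09 kg. Origin: centre of its underside, z up. Lies flat on the worktop.
- spice_a: Spice jar, round, 42 mm across and 96 mm high, straight clear body with a printed label and a wide flat-topped ochre screw lid (41 mm across, the top 20 mm), about 0.11 kg. Origin: centre of its underside, z up. Stands upright; may be gripped anywhere round it.
- spice_b: Spice jar, round, 44 mm across and 96 mm high, straight clear body with a printed label and a wide flat-topped brown screw lid, beige on top (43 mm across, the top 21 mm), about 0.11 kg. Origin: centre of its underside, z up. Stands upright; may be gripped anywhere round it.
- salt_shaker: Salt shaker that must stay: waisted clear body without label, domed grey pierced top narrower than the body (34 mm); 44 mm across, 90 mm high. Origin: centre of its underside, z up. Stands loose among the jars.
- shot_glass: Small clear drinking glass standing upside down, must stay: 48 mm across at the bottom, 61 mm high. Origin: centre of its underside (the rim), z up. Stands loose among the jars.
- tuna_tin: Round flat tin, must stay: 86 mm across, 40 mm high. Origin: centre of its underside, z up. Stands loose on the worktop behind the work.
Mind the look-alikes: they are no part of the job. Of the things shaped like the small_tin, the aluminium one is meant.

How it is judged:
By the outcome, as a careful person would: the job done as asked, in the order asked, and still so for the second after the job is handed in, with the robot touching nothing.
It also fails if it takes over 96 s, if anything falls off the work surface, if the arm or the gripper's body presses on something with over 40 N, if the wrist force passes 120 N, or if a joint passes its speed limit or range.

## Working session

There is one attempt and no reset: what is moved stays moved. The work goes in short steps, Python scripts to look and compute and a tool call to move; the robot and the scene stay as the last step left them, time stands still between calls to the robot, and variables do not carry over. Pictures are saved under pics/ and viewed, at most 14 in all, crops included, and the job is handed in when it is done.

Besides the shell and the picture viewer there is one more tool, called after ">>>" by a JSON object that holds its "op" and its "data", one argument or row to a line. move_arm: Moves the arm, as the interface text tells. Its arguments: {"type":"object","properties":{"series":{"type":"array"},"squeeze":{"type":"number"}},"required":["series"]}

```bash
mkdir -p pics; ls
python3 - <<'E'
from workcell import *
import cv2
s=get_state()
for k in s: print(k,s[k])
for c in ("scene","top"):
    cv2.imwrite(f"pics/{c}0.png",read_camera(c)); print(c,get_calibration(c))
try: print(grip_point_offset)
except Exception as e: print(e)
E
```

```text
pics
t 0.0
joints [ 1.22570725e+00  3.79418878e-01  1.73479677e+00 -9.16410186e-06
  1.02852758e+00 -3.33033126e-02]
joint_vel [-4.31526262e-04  8.28905746e-04 -1.12154133e-03 -8.70038120e-05
  7.73208085e-04 -6.86174629e-04]
joint_efforts [-4.95088287e-03 -7.63730478e+01 -4.34366012e+01  6.48752111e-02
  4.24964621e-02 -8.88708882e-05]
tool_pos [0.21458954 0.66582662 0.18627315]
ee_rot [-4.87730815e-01 -3.10328999e+00  1.77726751e-03]
ft_force [-1.26901924  0.6394026  -0.35280075]
moment [ 0.00548855 -0.02780523 -0.00080713]
finger_force 0.0
opening 0.09116817822794383
scene {'mtx': array([[371.50351787,   0.        , 323.59884577],
       [  0.        , 371.50351787, 201.50397602],
       [  0.        ,   0.        ,   1.        ]]), 'origin': array([ 0.08445187, -0.45728724,  0.87563106]), 'orientation': array([ 0.64078256, -0.26990422, -0.77927034])}
top {'mtx': array([[514.93071445,   0.        , 322.09027561],
       [  0.        , 514.93071445, 202.72564709],
       [  0.        ,   0.        ,   1.        ]]), 'origin': array([0.40902426, 0.02919055, 1.15023811]), 'orientation': array([ 0.1140223 , -0.14881949, -1.55981494])}
0.0188
```

View pics/scene0.png

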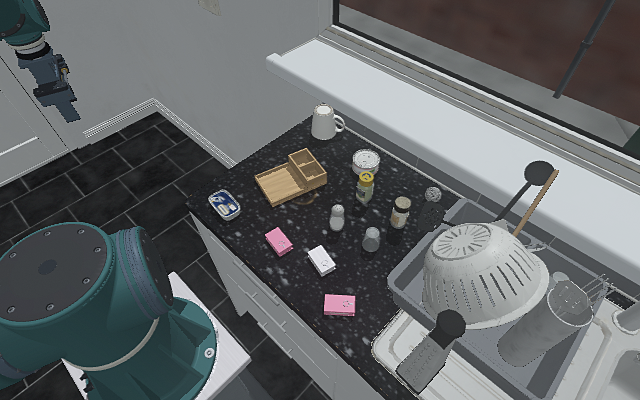

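View pics/top0.png

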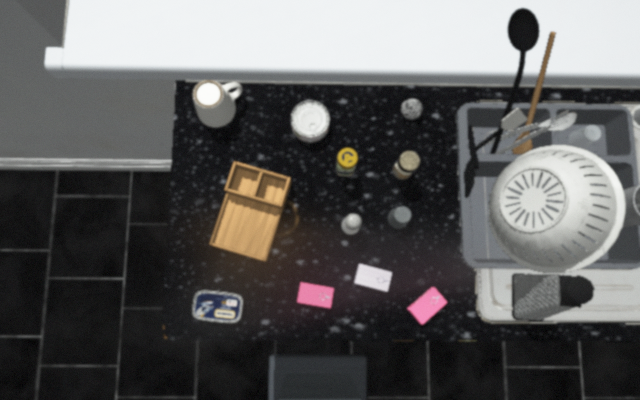

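The scene view shows the big tin at (224,205), the aluminium tin at (320,261) between two pink look-alikes, spice_a at (365,187), spice_b at (400,212), the salt shaker at (337,217), the glass at (371,238) and the caddy at (290,178). In the top view they are at (217,306), (373,277), (347,160), (406,165), (351,223), (400,217) and (250,210).

```bash
cat > h.py <<'E'
from workcell import *
import numpy as np, cv2
from scipy.spatial.transform import Rotation as R
from scipy.optimize import minimize, least_squares
CAL={c:get_calibration(c) for c in("scene","top")}
def proj(c,P):
    k=CAL[c]; q=(np.atleast_2d(P)-k["origin"])@R.from_rotvec(k["orientation"]).as_matrix()
    q=q*[1,-1,-1]; p=q@k["mtx"].T
    return p[:,:2]/p[:,2:]
def ray(c,uv):
    k=CAL[c]; d=np.linalg.inv(k["mtx"])@[uv[0],uv[1],1]
    return k["origin"],R.from_rotvec(k["orientation"]).as_matrix()@(d*[1,-1,-1])
def tri(a,b):
    (o1,d1),(o2,d2)=ray("scene",a),ray("top",b)
    s=np.linalg.lstsq(np.c_[d1,-d2],o2-o1,rcond=None)[0]
    p,q=o1+s[0]*d1,o2+s[1]*d2
    return (p+q)/2,np.linalg.norm(p-q)
def box(x,y,h,r=0,z0=0,cx=0,cy=0):
    if r==0: c=np.array([[a*x/2+cx,b*y/2+cy] for a in(-1,1) for b in(-1,1)])
    else: 
        t=np.linspace(0,2*np.pi,32,0); c=np.c_[np.cos(t)*r,np.sin(t)*r]
        c=c+np.sign(np.round(c,6))*[x/2-r,y/2-r]
    return np.vstack([np.c_[c,0*c[:,0]+z0],np.c_[c,0*c[:,0]+h]])/1000
SH={"big_tin":box(63,105,24,15),"small_tin":box(44,74,22,8),
 "spice_a":box(42,42,96,21),"spice_b":box(44,44,96,22),"salt_shaker":box(44,44,90,22),"shot_glass":box(48,48,61,24),"tuna_tin":box(86,86,40,43),
 "caddy":np.vstack([box(127,130,20,cx=-31),box(68,130,50,cx=60.5)])}
def poly(c,n,p):
    P=SH[n]@R.from_euler("z",p[2]).as_matrix().T+[p[0],p[1],p[3]]
    return cv2.convexHull(proj(c,P).astype(np.float32))
def fill(pl,S=4):
    m=np.zeros((400*S,640*S),np.uint8); cv2.fillConvexPoly(m,np.round((pl+.5)*S-.5).astype(np.int32),1); return m
def fit(n,masks,p0,free):
    """masks {cam: bool}; maximise IoU of hull silhouettes"""
    S=4; M={c:cv2.resize(m.astype(np.uint8),None,fx=S,fy=S,interpolation=cv2.INTER_LINEAR) for c,m in masks.items()}
    def cost(v):
        p=np.array(p0,float); p[free]+=v*np.where(np.array(free)==2,.1,.01); t=0
        for c in M:
            f=fill(poly(c,n,p)); i=(f&M[c]).sum(); t+=1-i/(f.sum()+M[c].sum()-i)
        return t/len(M)
    best=None
    v=np.zeros(len(free))
    for k in range(3):
        r=minimize(cost,v,method="Nelder-Mead",options=dict(initial_simplex=np.vstack([v,v+np.eye(len(free))*(1.,.5,.3)[k]]),xatol=.01,fatol=1e-4)); v=r.x
    p=np.array(p0,float); p[free]+=v*np.where(np.array(free)==2,.1,.01)
    return p,1-r.fun
E
cat > det.py <<'E'
from h import *
import sys
for c in("scene","top"): read_camera(c)
D={}
for n in SH:
    for c in("scene","top"):
        D[n,c]=regions_of(c,n)
        print(n,c,[(round(float(d["p"]),2),np.round(d["uv"]).astype(int).tolist(),int(d["pixels"].sum())) for d in D[n,c][:6]])
import pickle; pickle.dump(D,open("D.pkl","wb"))
E
python3 det.py
```

```text
big_tin scene [(0.6, [226, 205], 649)]
big_tin top [(0.74, [217, 305], 1379)]
small_tin scene [(0.84, [320, 258], 489), (0.57, [280, 239], 446), (0.56, [340, 307], 646)]
small_tin top [(0.94, [317, 296], 667), (0.89, [371, 278], 663), (0.85, [426, 304], 744), (0.27, [345, 164], 513)]
spice_a scene [(0.93, [362, 188], 438), (0.75, [398, 213], 479)]
spice_a top [(0.95, [348, 161], 495), (0.95, [406, 165], 550), (0.28, [216, 304], 1392)]
spice_b scene [(0.93, [362, 188], 438), (0.75, [398, 213], 479)]
spice_b top [(0.95, [348, 161], 495), (0.95, [406, 165], 550), (0.28, [216, 304], 1392)]
salt_shaker scene [(0.79, [338, 221], 339), (0.25, [362, 187], 469)]
salt_shaker top []
shot_glass scene [(0.64, [371, 239], 344)]
shot_glass top [(0.6, [398, 220], 389)]
tuna_tin scene [(0.94, [363, 160], 577)]
tuna_tin top [(0.87, [309, 119], 1292)]
caddy scene [(0.73, [289, 178], 2407)]
caddy top [(0.81, [248, 209], 5353)]
```

```bash
cat > fitall.py <<'E'
from h import *
import pickle
D=pickle.load(open("D.pkl","rb"))
pick={"big_tin":(0,0),"small_tin":(0,1),"spice_a":(0,0),"spice_b":(1,1),"salt_shaker":(0,None),"shot_glass":(0,0),"tuna_tin":(0,0),"caddy":(0,0)}
im={c:read_camera(c) for c in("scene","top")}
vis={c:cv2.resize(im[c],None,fx=3,fy=3,interpolation=cv2.INTER_CUBIC) for c in im}
out={}
for n,(a,b) in pick.items():
    ms={"scene":D[n,"scene"][a]["pixels"]}
    if b is not None: ms["top"]=D[n,"top"][b]["pixels"]
    hc=SH[n][:,2].mean()
    c0="top" if b is not None else "scene"
    u=np.argwhere(ms[c0]).mean(0)[::-1]; o,d=ray(c0,u); p=o+d*(hc-o[2])/d[2]
    rnd=n not in("big_tin","small_tin","caddy")
    yaw=0
    if not rnd:
        (_,sz,_)=r=cv2.minAreaRect(np.argwhere(ms["top"])[:,::-1].astype(np.float32)); bx=cv2.boxPoints(r)
        e=max(bx[1]-bx[0],bx[2]-bx[1],key=np.linalg.norm); 
        w=[(lambda o,d:o-d*o[2]/d[2])(*ray("top",np.array(r[0])+s*e/2)) for s in(-1,1)]
        v=w[1]-w[0]; yaw=np.arctan2(v[1],v[0])-(0 if n=="caddy" else np.pi/2)
        if n=="caddy": yaw=(yaw+np.pi/2)%np.pi-np.pi/2
    fr=[0,1] if rnd else [0,1,2]
    p,q=fit(n,ms,[p[0],p[1],yaw,0],fr)
    out[n]=p
    p4,q4=fit(n,ms,p,fr+[3]) if b is not None else (p,q)
    print(n,np.round(p,4),round(q,3),"| free z",np.round(p4,4),round(q4,3), "deg %.1f"%np.degrees(p[2]))
    for c in vis: cv2.polylines(vis[c],[np.round((poly(c,n,p)+.5)*3).astype(np.int32)],True,(0,255,0),1)
pickle.dump(out,open("fit.pkl","wb"))
cv2.imwrite("pics/fs.png",vis["scene"][420:960,540:1340]); cv2.imwrite("pics/ft.png",vis["top"][400:1000,540:1340])
E
python3 fitall.py
```

```text
big_tin [ 0.3745  0.2303 -3.2626  0.    ] 0.897 | free z [ 0.3745  0.2303 -3.2628  0.    ] 0.897 deg -186.9
small_tin [ 0.4373 -0.1081 -3.377   0.    ] 0.915 | free z [ 0.4378 -0.1068 -3.3787 -0.0036] 0.919 deg -193.5
spice_a [ 0.6855 -0.0464  0.      0.    ] 0.916 | free z [ 0.6855 -0.0465  0.     -0.    ] 0.916 deg 0.0
spice_b [ 0.681  -0.1785  0.      0.    ] 0.921 | free z [ 0.6816 -0.1785  0.     -0.0036] 0.925 deg 0.0
salt_shaker [ 0.5495 -0.0563  0.      0.    ] 0.702 | free z [ 0.5495 -0.0563  0.      0.    ] 0.702 deg 0.0
shot_glass [ 0.5694 -0.1672  0.      0.    ] 0.763 | free z [ 0.5693 -0.1669  0.     -0.0091] 0.774 deg 0.0
tuna_tin [0.7896 0.0332 0.     0.    ] 0.92 | free z [0.7891 0.033  0.     0.0011] 0.921 deg 0.0
caddy [ 0.5789  0.1626 -0.2808  0.    ] 0.95 | free z [ 0.5789  0.1626 -0.281  -0.    ] 0.95 deg -16.1
```

View pics/fs.png

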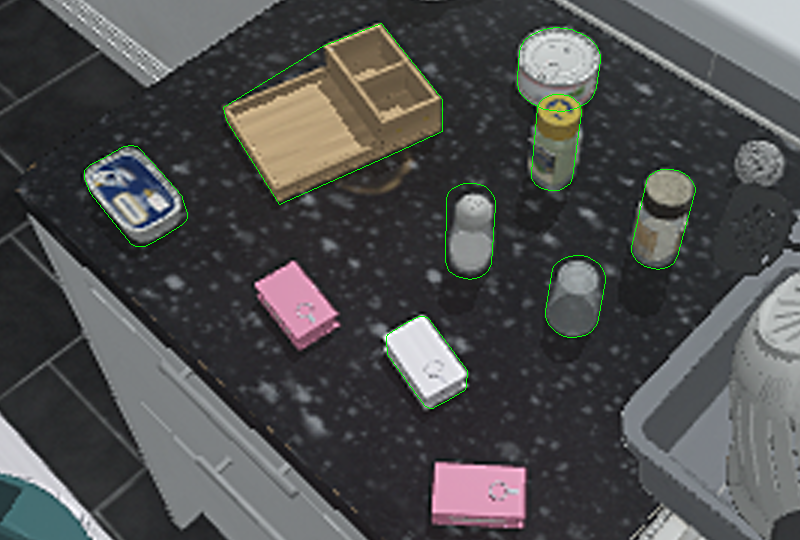

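View pics/ft.png

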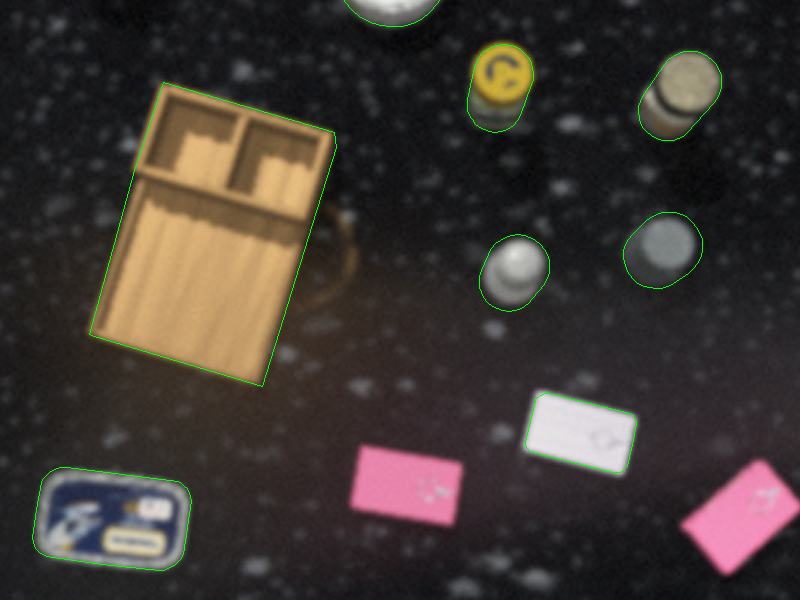

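The green outlines match in both views: caddy about (0.579,0.163) at -16.1°, big tin (0.3745,0.230), small aluminium tin (0.437,-0.108), jars (0.6855,-0.046) and (0.681,-0.1785). All stand at z≈0.

```bash
cat > plan.py <<'E'
import sys
from h import *
# plan.py x y z angdeg  -> tool-frame shift mm, turn deg
s=get_state(); T=R.from_rotvec(s["ee_rot"]).as_matrix()
def plan(x,y,z,a):
    best=None
    for k in(0,180):
        t=np.radians(a+k); Y=np.array([np.cos(t),np.sin(t),0]); Z=np.array([0,0,-1.]); G=np.c_[np.cross(Y,Z),Y,Z]
        rv=R.from_matrix(T.T@G).as_rotvec(degrees=True)
        if best is None or np.linalg.norm(rv)<np.linalg.norm(best): best=rv
    return np.round(T.T@(np.array([x,y,z])-s["tool_pos"])*1000,1),np.round(best,1)
if __name__=="__main__":
    v=[float(i) for i in sys.argv[1:]]
    for i in range(0,len(v),4): print(*plan(*v[i:i+4]))
    print("q",np.round(s["joints"],2),"open",round(s["opening"],4),"F",np.round(s["ft_force"],1),s["finger_force"],"t",round(s["t"],2))
E
python3 plan.py 0.3745 0.2303 0.12 -6.9
```

```text
[-285.8 -366.    66.9] [ 0.  0. 79.]
q [ 1.23  0.38  1.73 -0.    1.03 -0.03] open 0.0916 F [ 1.2  0.4 -0.1] 0.0 t 1.1
```

>>> {"op": "move_arm", "data": {
  "series": [
    [1,-286,-366,67,0,0,79],
    [1,-286,-366,67,0,0,79],
    [1,-286,-366,67,0,0,79],
    [1,-286,-366,67,0,0,79],
    [1,-286,-366,67,0,0,79],
    [1,-286,-366,67,0,0,79],
    [1,-286,-366,67,0,0,79],
    [1,-286,-366,67,0,0,79]
  ]
}}

```text
t: 1.9
tool_pos: [0.3514, 0.2929, 0.1299]
ee_rot: [2.161, 2.28, 0.001]
ft_force: [0.7, 0.1, -0.1]
opening: 0.091
finger_force: 0.0
```

```bash
python3 plan.py 0.3745 0.2303 0.12 -6.9
```

```text
[-63.7  19.7   9.8] [ 0. -0. 10.]
q [ 0.64  0.08  2.24 -0.    0.82  0.59] open 0.091 F [ 0.7  0.1 -0.1] 0.0 t 1.9
```

>>> {"op": "move_arm", "data": {
  "series": [
    [1,-64,20,10,0,0,10],
    [1,-64,20,10,0,0,10],
    [1,-64,20,10,0,0,10],
    [1,-64,20,10,0,0,10]
  ]
}}

```text
t: 2.3
tool_pos: [0.3751, 0.232, 0.1201]
ee_rot: [2.346, 2.089, 0.001]
ft_force: [-0.0, 0.3, -0.3]
opening: 0.091
finger_force: 0.0
```

```bash
python3 plan.py 0.3745 0.2303 0.004 -6.9
```

```text
[ -1.8  -0.4 116.1] [ 0.  -0.   0.3]
q [0.5  0.07 2.28 0.   0.8  0.62] open 0.091 F [-0.   0.3 -0.3] 0.0 t 2.3
```

>>> {"op": "move_arm", "data": {
  "series": [
    [1,-2,0,50,0,0,0.3],
    [1,-2,0,90,0,0,0.3],
    [1,-2,0,116,0,0,0.3],
    [1,-2,0,116,0,0,0.3],
    [1,-2,0,116,0,0,0.3]
  ]
}}

```text
t: 2.8
tool_pos: [0.3745, 0.2307, 0.0043]
ee_rot: [-2.35, -2.085, 0.001]
ft_force: [-0.1, -0.1, 0.4]
opening: 0.0913
finger_force: 0.0
```

>>> {"op": "move_arm", "data": {
  "series": [
    [-1,0,0,0,0,0,0],
    [-1,0,0,0,0,0,0],
    [-1,0,0,0,0,0,0],
    [-1,0,0,0,0,0,0],
    [-1,0,0,0,0,0,0],
    [-1,0,0,0,0,0,0],
    [-1,0,0,0,0,0,0],
    [-1,0,0,0,0,0,0]
  ],
  "squeeze": 25
}}

```text
t: 3.6
tool_pos: [0.3745, 0.2298, 0.0038]
ee_rot: [-2.351, -2.083, 0.0]
ft_force: [0.7, 0.4, 0.3]
opening: 0.0301
finger_force: 0.0
```

>>> {"op": "move_arm", "data": {
  "series": [
    [-1,0,0,-20,0,0,0],
    [-1,0,0,-50,0,0,0],
    [-1,0,0,-80,0,0,0],
    [-1,0,0,-100,0,0,0],
    [-1,0,0,-100,0,0,0],
    [-1,0,0,-100,0,0,0]
  ]
}}

```text
t: 4.2
tool_pos: [0.3746, 0.2299, 0.1037]
ee_rot: [2.351, 2.083, 0.001]
ft_force: [-0.8, -0.4, -0.5]
opening: 0.0003
finger_force: 0.0
```

```bash
python3 plan.py 0.5491 0.1712 0.1 -16.1
python3 - <<'E'
from h import *
im=[read_camera(c) for c in("scene","top")]
cv2.imwrite("pics/g1.png",np.vstack([cv2.resize(im[0][120:270,180:420],None,fx=2,fy=2),cv2.resize(im[1][180:330,180:420],None,fx=2,fy=2)]))
E
```

```text
[-37.2 180.3   3.8] [ 0.  -0.   9.2]
q [ 0.5   0.1   2.29 -0.    0.76  0.62] open 0.0003 F [-0.8 -0.4 -0.5] 0.0 t 4.2
```

View pics/g1.png

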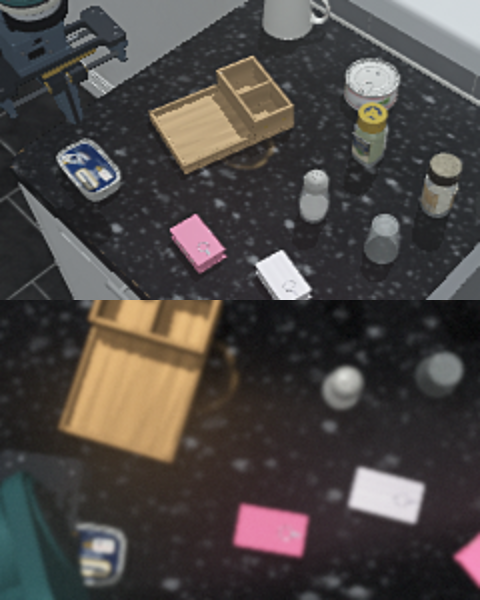

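Run:
```python
from h import *
s=get_state()
for c in CAL: print(c,proj(c,s["tool_pos"]),proj(c,[.3745,.2303,0.024]))
im=read_camera("scene"); cv2.imwrite("pics/g2.png",cv2.resize(im[60:260,100:340],None,fx=3,fy=3))
```

```text
scene [[217.62353537 184.30536188]] [[223.6872072  201.81947905]]
top [[209.17480399 307.17539568]] [[215.96088939 305.68815671]]
```

View pics/g2.png

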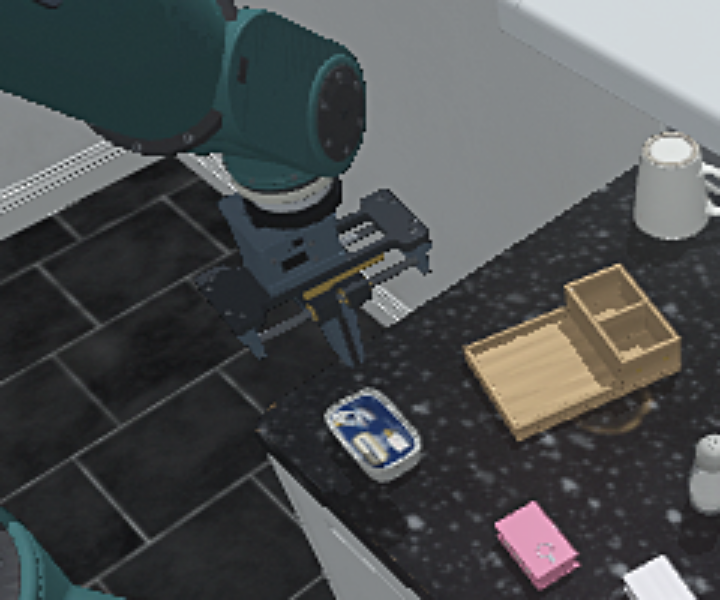

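The grasp closed on nothing: fingers at scene (217,182) above the untouched tin at (225,205). I'll open, go down again and look before closing.

>>> {"op": "move_arm", "data": {
  "series": [
    [1,0,0,0,0,0,0],
    [1,0,0,0,0,0,0],
    [1,0,0,0,0,0,0],
    [1,0,0,0,0,0,0],
    [1,0,0,0,0,0,0],
    [1,0,0,0,0,0,0],
    [1,0,0,0,0,0,0],
    [1,0,0,0,0,0,0]
  ]
}}

```text
t: 5.15
tool_pos: [0.3746, 0.2299, 0.1039]
ee_rot: [2.351, 2.083, 0.0]
ft_force: [0.0, 0.7, 0.2]
opening: 0.0613
finger_force: 0.0
```

>>> {"op": "move_arm", "data": {
  "series": [
    [1,0,0,0,0,0,0],
    [1,0,0,0,0,0,0],
    [1,0,0,0,0,0,0],
    [1,0,0,50,0,0,0],
    [1,0,0,90,0,0,0],
    [1,0,0,98,0,0,0],
    [1,0,0,98,0,0,0]
  ]
}}

```text
t: 5.85
tool_pos: [0.3738, 0.2295, 0.0053]
ee_rot: [-2.351, -2.083, 0.004]
ft_force: [1.1, -0.2, 1.0]
opening: 0.0913
finger_force: 0.0
```

Run:
```python
from h import *
s=get_state(); print(s["tool_pos"],s["opening"],s["ft_force"])
im=read_camera("scene"); cv2.imwrite("pics/g3.png",cv2.resize(im[130:250,160:300],None,fx=5,fy=5,interpolation=cv2.INTER_CUBIC))
```

```text
[0.37384882 0.22946553 0.00528242] 0.091347536763918 [ 1.1303412  -0.17068771  1.01175377]
```

View pics/g3.png

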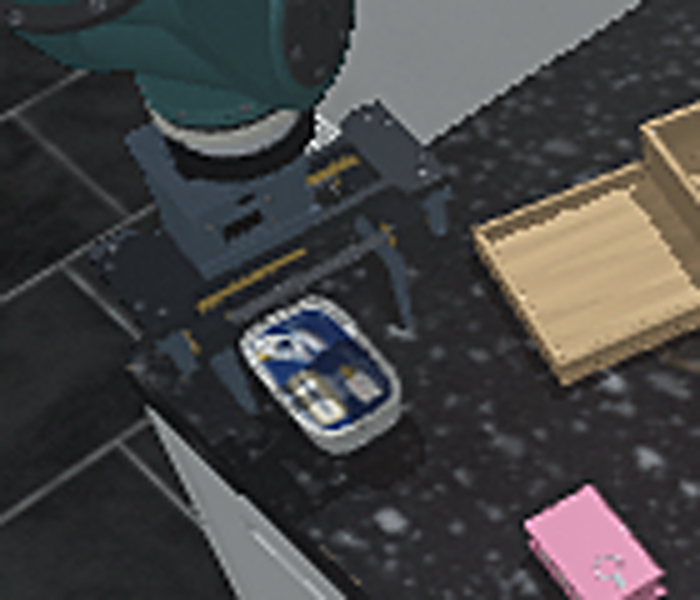

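The open fingers straddle the tin: the tips are at zoom (250,410) and (405,330), with the tin centre at (325,375). Closing stepwise.

>>> {"op": "move_arm", "data": {
  "series": [
    [-1,0,0,0,0,0,0],
    [-1,0,0,0,0,0,0],
    [-1,0,0,0,0,0,0],
    [-1,0,0,0,0,0,0]
  ],
  "squeeze": 20
}}

```text
t: 6.3
tool_pos: [0.375, 0.2301, 0.0065]
ee_rot: [2.351, 2.083, 0.002]
ft_force: [0.1, -0.4, 0.0]
opening: 0.0618
finger_force: 0.0
```

>>> {"op": "move_arm", "data": {
  "series": [
    [-1,0,0,0,0,0,0]
  ]
}}

```text
t: 6.4
tool_pos: [0.3747, 0.23, 0.0061]
ee_rot: [2.351, 2.083, 0.001]
ft_force: [-0.5, 0.6, 0.0]
opening: 0.0541
finger_force: 0.0
```

>>> {"op": "move_arm", "data": {
  "series": [
    [-1,0,0,0,0,0,0]
  ]
}}

```text
t: 6.5
tool_pos: [0.3746, 0.2299, 0.0059]
ee_rot: [2.351, 2.083, 0.0]
ft_force: [-0.1, -0.6, -0.3]
opening: 0.0461
finger_force: 0.0
```

Run:
```python
from h import *
s=get_state(); print(s["tool_pos"],s["opening"],s["ft_force"],s["finger_force"])
im=read_camera("scene"); cv2.imwrite("pics/g4.png",cv2.resize(im[130:250,160:300],None,fx=5,fy=5,interpolation=cv2.INTER_CUBIC))
```

```text
[0.37459474 0.22989354 0.00594212] 0.04609790417218558 [-0.0923134  -0.59211919 -0.33346276] 0.0
```

View pics/g4.png

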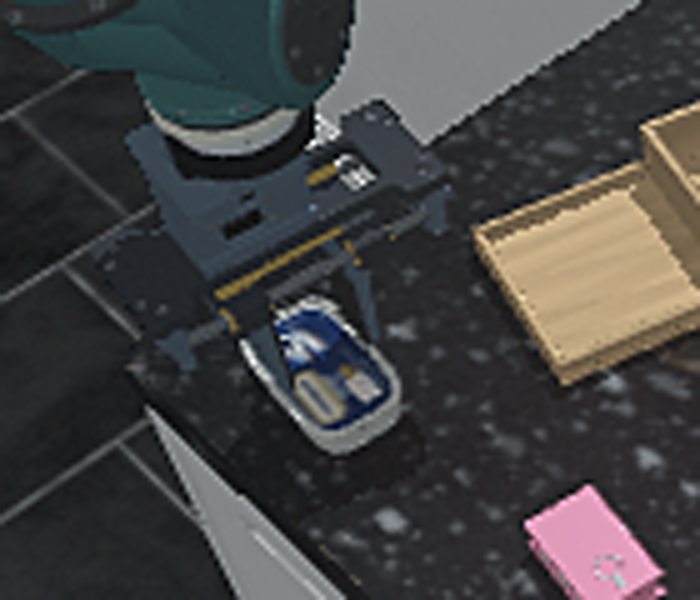

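Run:
```python
from h import *
s=get_state(); T=R.from_rotvec(s["ee_rot"]).as_matrix()
for z in (0,.01,.02,.03,.04):
    print(z,[(proj("scene",s["tool_pos"]+T@[0,sg*w,-z])[0]-[160,130])*5 for w in(.023,.030) for sg in(-1,1)])
print("tin rim", (poly("scene","big_tin",[.3745,.2303,-3.2626,0])[:,0]-[160,130])[::4]*5)
```

```text
0 [array([291.34895371, 397.9827531 ]), array([359.00595759, 359.24314886]), array([280.85627725, 403.99073616]), array([369.10872193, 353.4584249 ])]
0.01 [array([287.51091611, 387.60188792]), array([355.70654638, 348.76033101]), array([276.93328288, 393.62649304]), array([365.88837692, 342.96115958])]
0.02 [array([283.61762006, 377.07156344]), array([352.36041686, 338.12908076]), array([272.95366206, 383.11264729]), array([362.62254756, 332.31563026])]
0.03 [array([279.66786354, 366.38852847]), array([348.9665697 , 327.34622305]), array([268.91617983, 372.44593621]), array([359.31026337, 321.51867345])]
0.04 [array([275.66040938, 355.54943683]), array([345.52397684, 316.40849157]), array([264.81956502, 361.62300151]), array([355.95052604, 310.56703505])]
tin rim [[409.04350281 406.52488708]
 [400.84564209 421.3873291 ]
 [333.1615448  457.97813416]
 [315.21125793 453.38661194]
 [236.72546387 340.80787659]
 [242.3299408  326.00059509]
 [307.90740967 290.03120422]
 [326.41723633 291.36161804]
 [401.50306702 377.69050598]]
```

The left finger tip at zoom (285,385) is drawn over the tin's lid, so the opened fingers' tips must sit higher than the TCP (the shut tips). I'll open to 80 mm and feel down for the worktop.

>>> {"op": "move_arm", "data": {
  "series": [
    [0.76,0,0,-15,0,0,0],
    [0.76,0,0,-15,0,0,0],
    [0.76,0,0,-15,0,0,0],
    [0.76,0,0,-15,0,0,0],
    [0.76,0,0,-15,0,0,0],
    [0.76,0,0,-15,0,0,0]
  ]
}}

```text
t: 7.15
tool_pos: [0.3744, 0.2298, 0.0205]
ee_rot: [-2.351, -2.083, 0.001]
ft_force: [0.8, -0.1, 0.5]
opening: 0.0799
finger_force: 0.0
```

>>> {"op": "move_arm", "data": {
  "series": [
    [0.76,0,0,15,0,0,0],
    [0.76,0,0,15,0,0,0],
    [0.76,0,0,17,0,0,0]
  ]
}}

```text
t: 7.45
tool_pos: [0.3744, 0.2298, 0.0038]
ee_rot: [-2.351, -2.083, 0.001]
ft_force: [0.5, 0.3, -0.1]
opening: 0.0804
finger_force: 0.0
```

>>> {"op": "move_arm", "data": {
  "series": [
    [0.76,0,0,2,0,0,0],
    [0.76,0,0,4,0,0,0]
  ]
}}

```text
t: 7.65
tool_pos: [0.3748, 0.23, -0.0]
ee_rot: [2.351, 2.083, 0.001]
ft_force: [-0.3, -0.4, 1.0]
opening: 0.0803
finger_force: 0.0
```

>>> {"op": "move_arm", "data": {
  "series": [
    [0.76,0,0,1,0,0,0],
    [0.76,0,0,2,0,0,0]
  ]
}}

```text
t: 7.85
tool_pos: [0.3747, 0.2299, -0.0021]
ee_rot: [2.351, 2.083, 0.0]
ft_force: [-0.4, 0.3, 0.3]
opening: 0.0798
finger_force: 0.0
```

>>> {"op": "move_arm", "data": {
  "series": [
    [0.76,0,0,2,0,0,0],
    [0.76,0,0,3,0,0,0]
  ]
}}

```text
t: 8.05
tool_pos: [0.3746, 0.2299, -0.0053]
ee_rot: [2.351, 2.083, -0.0]
ft_force: [-0.3, 0.3, -0.2]
opening: 0.0803
finger_force: 0.0
```

>>> {"op": "move_arm", "data": {
  "series": [
    [0.76,0,0,2,0,0,0],
    [0.76,0,0,3,0,0,0]
  ]
}}

```text
t: 8.25
tool_pos: [0.3745, 0.2299, -0.0083]
ee_rot: [-2.351, -2.083, 0.0]
ft_force: [-0.4, 0.1, 0.5]
opening: 0.08
finger_force: 0.0
```

>>> {"op": "move_arm", "data": {
  "series": [
    [0.76,0,0,2,0,0,0],
    [0.76,0,0,3,0,0,0]
  ]
}}

```text
t: 8.45
tool_pos: [0.3745, 0.2298, -0.0114]
ee_rot: [-2.351, -2.083, 0.0]
ft_force: [-0.1, -0.1, -0.2]
opening: 0.0803
finger_force: 0.0
```

>>> {"op": "move_arm", "data": {
  "series": [
    [0.76,0,0,2,0,0,0],
    [0.76,0,0,3,0,0,0]
  ]
}}

```text
t: 8.65
tool_pos: [0.3745, 0.2298, -0.0144]
ee_rot: [-2.351, -2.083, 0.0]
ft_force: [0.4, -0.2, -0.1]
opening: 0.0804
finger_force: 0.0
```

>>> {"op": "move_arm", "data": {
  "series": [
    [0.76,0,0,2,0,0,0],
    [0.76,0,0,2,0,0,0]
  ]
}}

```text
t: 8.85
tool_pos: [0.3744, 0.2298, -0.0164]
ee_rot: [-2.351, -2.083, 0.001]
ft_force: [-1.1, 0.7, 0.3]
opening: 0.0799
finger_force: 0.0
```

>>> {"op": "move_arm", "data": {
  "series": [
    [0.76,0,0,2,0,0,0],
    [0.76,0,0,2,0,0,0]
  ]
}}

```text
t: 9.05
tool_pos: [0.3745, 0.2298, -0.0184]
ee_rot: [-2.351, -2.083, 0.0]
ft_force: [0.4, -0.8, -1.0]
opening: 0.08
finger_force: 0.0
```

>>> {"op": "move_arm", "data": {
  "series": [
    [0.4,0,0,0,0,0,0],
    [0.4,0,0,0,0,0,0],
    [0.4,0,0,0,0,0,0]
  ],
  "squeeze": 8
}}

```text
t: 9.35
tool_pos: [0.3745, 0.2298, -0.0182]
ee_rot: [-2.351, -2.083, 0.0]
ft_force: [-0.1, 0.7, -0.8]
opening: 0.0642
finger_force: 0.5
```

>>> {"op": "move_arm", "data": {
  "series": [
    [0.25,0,0,0,0,0,0],
    [0.25,0,0,0,0,0,0]
  ]
}}

```text
t: 9.55
tool_pos: [0.3744, 0.2298, -0.0182]
ee_rot: [-2.351, -2.083, 0.0]
ft_force: [-0.9, 0.3, 0.2]
opening: 0.06
finger_force: 8.0
```

Run:
```python
from h import *
s=get_state(); print(s["tool_pos"],s["opening"],s["ft_force"],s["finger_force"])
im=read_camera("scene"); cv2.imwrite("pics/g5.png",cv2.resize(im[130:250,160:300],None,fx=5,fy=5,interpolation=cv2.INTER_CUBIC))
```

```text
[ 0.37444476  0.22981291 -0.01817331] 0.05999064332995657 [-0.88721699  0.26801413  0.20908754] 7.997479140758514
```

View pics/g5.png

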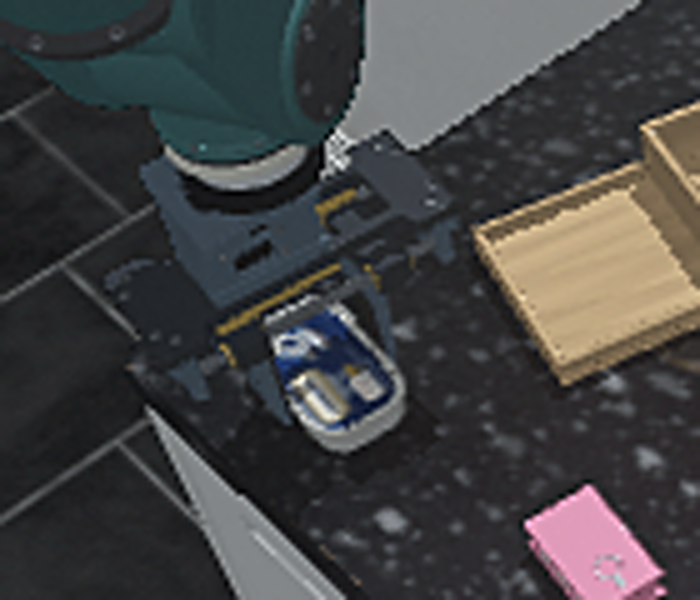

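Now it is gripped: 60 mm opening, pads at zoom (270,395) and (385,335) beside the tin. So the working tips are about 20 mm behind the reported TCP. I'll squeeze harder and lift.

>>> {"op": "move_arm", "data": {
  "series": [
    [-1,0,0,0,0,0,0],
    [-1,0,0,0,0,0,0],
    [-1,0,0,0,0,0,0]
  ],
  "squeeze": 35
}}

```text
t: 9.9
tool_pos: [0.3745, 0.2298, -0.0182]
ee_rot: [-2.351, -2.083, 0.0]
ft_force: [-1.9, -0.8, 3.4]
opening: 0.0595
finger_force: 35.0
```

>>> {"op": "move_arm", "data": {
  "series": [
    [-1,0,0,-10,0,0,0],
    [-1,0,0,-30,0,0,0],
    [-1,0,0,-55,0,0,0],
    [-1,0,0,-80,0,0,0],
    [-1,0,0,-80,0,0,0],
    [-1,0,0,-80,0,0,0]
  ]
}}

```text
t: 10.5
tool_pos: [0.3748, 0.23, 0.0621]
ee_rot: [2.351, 2.083, 0.002]
ft_force: [-0.7, 0.1, -2.3]
opening: 0.0593
finger_force: 35.0
```

```bash
python3 plan.py 0.5491 0.1712 0.06 -16.1
python3 - <<'E'
from h import *
im=read_camera("scene"); cv2.imwrite("pics/g6.png",cv2.resize(im[110:250,160:320],None,fx=4,fy=4,interpolation=cv2.INTER_CUBIC))
E
```

```text
[-37.4 180.1   2.3] [ 0.1 -0.1  9.2]
q [ 0.5   0.18  2.3  -0.    0.66  0.62] open 0.0593 F [-0.7  0.1 -2.3] 34.99548330903053 t 10.5
```

View pics/g6.png

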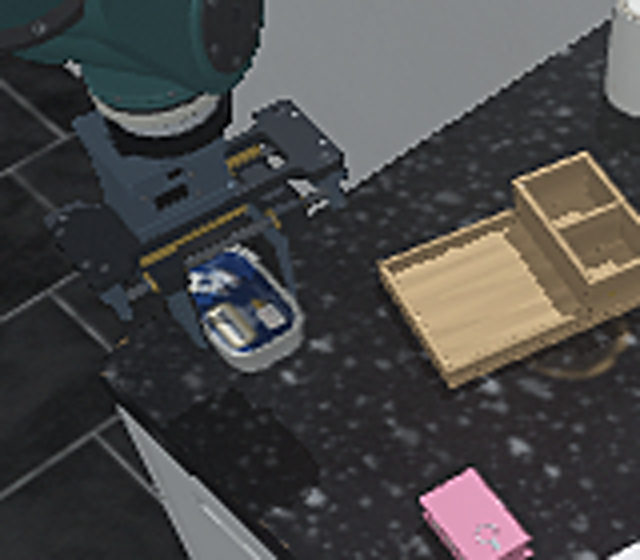

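The tin hangs level between the fingers at zoom (245,310). On to the bay.

>>> {"op": "move_arm", "data": {
  "series": [
    [-1,-37,180,0,0,0,9.2],
    [-1,-37,180,0,0,0,9.2],
    [-1,-37,180,0,0,0,9.2],
    [-1,-37,180,0,0,0,9.2],
    [-1,-37,180,0,0,0,9.2],
    [-1,-37,180,0,0,0,9.2],
    [-1,-37,180,0,0,0,9.2]
  ]
}}

```text
t: 11.25
tool_pos: [0.5472, 0.1714, 0.0606]
ee_rot: [-2.51, -1.888, 0.003]
ft_force: [0.2, 0.8, -1.9]
opening: 0.0596
finger_force: 35.0
```

```bash
cat > held.py <<'E'
from h import *
import sys
n=sys.argv[1]; p0=[float(v) for v in sys.argv[2:6]]; p0[2]=np.radians(p0[2])
ms={}
for c in("scene","top"):
    im=read_camera(c); r=regions_of(c,n)
    u=proj(c,SH[n].mean(0)+[p0[0],p0[1],p0[3]])[0]
    r=[d for d in r if np.linalg.norm(d["uv"]-u)<18]
    print(c,u.round(),[(round(float(d["p"]),2),np.round(d["uv"]).tolist(),int(d["pixels"].sum())) for d in r])
    if r: ms[c]=r[0]["pixels"]
fr=[0,1,2,3] if "tin" in n else [0,1,3]
p,q=fit(n,ms,p0,fr if len(ms)==2 else fr[:-1])
print(np.round(p,4),"deg",np.degrees(p[2]).round(1),"IoU",round(q,3))
E
python3 held.py big_tin 0.5491 0.1712 -16.1 0.08; python3 plan.py 0.5491 0.1712 -0.006 -16.1
```

```text
scene [279. 165.] [(0.82, [280.0, 168.0], 550)]
top [242. 221.] []
[ 0.5517  0.1673 -0.4828  0.08  ] deg -27.7 IoU 0.779
[-0.2  1.2 67.7] [-0.  0.  0.]
q [ 0.26  0.37  2.04 -0.    0.74  0.54] open 0.0592 F [-0.9  0.2 -1.6] 34.995599538087845 t 11.45
```

>>> {"op": "move_arm", "data": {
  "series": [
    [-1,0,1,25,0,0,0],
    [-1,0,1,45,0,0,0],
    [-1,0,1,58,0,0,0],
    [-1,0,1,62,0,0,0],
    [-1,0,1,65,0,0,0],
    [-1,0,1,65,0,0,0]
  ]
}}

```text
t: 12.05
tool_pos: [0.55, 0.1713, -0.0029]
ee_rot: [2.511, 1.888, 0.001]
ft_force: [-0.6, -0.2, -1.7]
opening: 0.0594
finger_force: 35.0
```

>>> {"op": "move_arm", "data": {
  "series": [
    [-1,0,0,1,0,0,0],
    [-1,0,0,2,0,0,0],
    [-1,0,0,3,0,0,0],
    [-1,0,0,3,0,0,0]
  ]
}}

```text
t: 12.45
tool_pos: [0.5498, 0.1712, -0.0061]
ee_rot: [2.511, 1.888, 0.0]
ft_force: [0.0, 0.5, -2.2]
opening: 0.0594
finger_force: 35.0
```

>>> {"op": "move_arm", "data": {
  "series": [
    [-1,0,0,1,0,0,0],
    [-1,0,0,1,0,0,0]
  ]
}}

```text
t: 12.65
tool_pos: [0.5497, 0.1712, -0.0072]
ee_rot: [-2.511, -1.888, 0.0]
ft_force: [0.0, -0.2, -1.8]
opening: 0.0593
finger_force: 35.0
```

>>> {"op": "move_arm", "data": {
  "series": [
    [-1,0,0,1,0,0,0],
    [-1,0,0,1,0,0,0]
  ]
}}

```text
t: 12.85
tool_pos: [0.5499, 0.1712, -0.0081]
ee_rot: [2.511, 1.888, 0.0]
ft_force: [-0.2, 0.3, -0.8]
opening: 0.0593
finger_force: 35.0
```

Floor contact as expected; release with a limited opening and rise.

>>> {"op": "move_arm", "data": {
  "series": [
    [0.58,0,0,0,0,0,0],
    [0.58,0,0,0,0,0,0],
    [0.58,0,0,0,0,0,0],
    [0.58,0,0,-10,0,0,0],
    [0.58,0,0,-40,0,0,0],
    [0.58,0,0,-80,0,0,0],
    [0.58,0,0,-128,0,0,0],
    [0.58,0,0,-128,0,0,0]
  ]
}}

```text
t: 13.65
tool_pos: [0.5533, 0.1722, 0.1266]
ee_rot: [2.508, 1.886, 0.013]
ft_force: [1.6, 0.2, -0.9]
opening: 0.0717
finger_force: 0.0
```

```bash
python3 plan.py 0.4373 -0.1081 0.12 -13.5
```

```text
[-301.5  -33.7    4.9] [ 0.5 -0.3 -2.6]
q [ 0.26  0.27  2.01 -0.    0.85  0.54] open 0.0717 F [ 1.6  0.2 -0.9] 0.0 t 13.65
```

>>> {"op": "move_arm", "data": {
  "series": [
    [0.6,-301,-34,5,0,0,-2.6],
    [0.6,-301,-34,5,0,0,-2.6],
    [0.6,-301,-34,5,0,0,-2.6],
    [0.6,-301,-34,5,0,0,-2.6],
    [0.6,-301,-34,5,0,0,-2.6],
    [0.6,-301,-34,5,0,0,-2.6],
    [0.6,-301,-34,5,0,0,-2.6],
    [0.6,-301,-34,5,0,0,-2.6]
  ]
}}

```text
t: 14.45
tool_pos: [0.4333, -0.1095, 0.1153]
ee_rot: [2.47, 1.941, 0.001]
ft_force: [0.5, 0.4, -1.4]
opening: 0.0727
finger_force: 0.0
```

```bash
python3 held.py big_tin 0.5498 0.1712 -16.1 0.01; python3 plan.py 0.4373 -0.1081 -0.012 -13.5
python3 - <<'E'
from h import *
v=[]
for c,(r,q) in {"scene":((130,250),(180,340)),"top":((140,280),(180,340))}.items():
    im=cv2.resize(read_camera(c),None,fx=4,fy=4,interpolation=cv2.INTER_CUBIC)
    for n,p in {"big_tin":[.5498,.1712,np.radians(-16.1),.01]}.items(): cv2.polylines(im,[np.round((poly(c,n,p)+.5)*4).astype(np.int32)],True,(0,255,0),1)
    v.append(im[r[0]*4:r[0]*4+480,q[0]*4+0:q[1]*4][:, :400] if 0 else cv2.resize(im[r[0]*4:r[0]*4+480,q[0]*4:q[0]*4+520],(400,370)))
cv2.imwrite("pics/b.png",np.hstack(v))
E
```

```text
scene [281. 180.] [(0.66, [280.0, 184.0], 357)]
top [246. 225.] [(0.9, [246.0, 226.0], 1313)]
[ 0.552   0.1691 -0.3009  0.0096] deg -17.2 IoU 0.733
[  0.2   3.3 126.9] [ 0.  -0.   0.1]
q [-0.3   0.09  2.27  0.    0.79 -0.06] open 0.0734 F [ 0.4 -0.4 -0.4] 0.0 t 14.65
```

View pics/b.png

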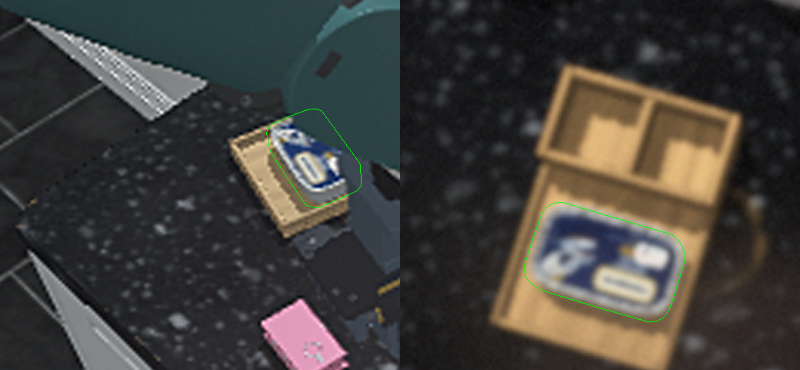

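The top view (right half) shows the big tin lying in the bay, aligned with it and on the predicted outline around (606,262). Next, the small tin.

>>> {"op": "move_arm", "data": {
  "series": [
    [0.6,0,3,40,0,0,0],
    [0.6,0,3,80,0,0,0],
    [0.6,0,3,110,0,0,0],
    [0.6,0,3,125,0,0,0],
    [0.6,0,3,129,0,0,0],
    [0.6,0,3,129,0,0,0]
  ]
}}

```text
t: 15.35
tool_pos: [0.4365, -0.1088, -0.0144]
ee_rot: [-2.466, -1.945, 0.001]
ft_force: [0.9, 0.6, 0.4]
opening: 0.0734
finger_force: 0.0
```

>>> {"op": "move_arm", "data": {
  "series": [
    [-1,0,0,0,0,0,0],
    [-1,0,0,0,0,0,0],
    [-1,0,0,0,0,0,0],
    [-1,0,0,0,0,0,0],
    [-1,0,0,0,0,0,0]
  ],
  "squeeze": 10
}}

```text
t: 15.85
tool_pos: [0.4367, -0.1093, -0.0137]
ee_rot: [2.467, 1.944, 0.0]
ft_force: [-1.5, 1.0, 8.5]
opening: 0.0436
finger_force: 10.0
```

>>> {"op": "move_arm", "data": {
  "series": [
    [-1,0,0,-1,0,0,0],
    [-1,0,0,-1,0,0,0],
    [-1,0,0,-1,0,0,0]
  ],
  "squeeze": 25
}}

```text
t: 16.15
tool_pos: [0.4364, -0.1092, -0.0132]
ee_rot: [-2.468, -1.944, 0.0]
ft_force: [-0.1, -0.3, -1.3]
opening: 0.0437
finger_force: 25.0
```

>>> {"op": "move_arm", "data": {
  "series": [
    [-1,0,0,-10,0,0,0],
    [-1,0,0,-30,0,0,0],
    [-1,0,0,-65,0,0,0],
    [-1,0,0,-110,0,0,0],
    [-1,0,0,-110,0,0,0],
    [-1,0,0,-110,0,0,0]
  ]
}}

```text
t: 16.75
tool_pos: [0.4371, -0.1095, 0.098]
ee_rot: [2.466, 1.943, 0.002]
ft_force: [0.5, -0.4, -1.8]
opening: 0.0436
finger_force: 25.0
```

```bash
python3 plan.py 0.5505 0.1705 0.09 -16.5
python3 - <<'E'
from h import *
im=read_camera("top"); rs=regions_of("top","big_tin"); print([(d["p"],d["uv"]) for d in rs])
for z in (.01,):
  for d in rs[:1]:
    p,q=fit("big_tin",{"top":d["pixels"]},[.55,.171,np.radians(-16.1),z],[0,1,2]); print(p,np.degrees(p[2]),q)
d=regions_of("top","caddy"); p,q=fit("caddy",{"top":d[0]["pixels"]},[.5789,.1626,-.2808,0],[0,1,2]); print(p,np.degrees(p[2]),q)
E
```

```text
[298.7  44.8   8.1] [0.2 0.  3. ]
q [-0.3   0.13  2.27 -0.    0.75 -0.06] open 0.0436 F [ 0.5 -0.4 -1.8] 24.99986171722412 t 16.75
[(0.67, [244.9, 223.0])]
[ 0.55189697  0.1687061  -0.3024983   0.01      ] -17.33187594361026 0.931389975115535
[ 0.57923915  0.16219321 -0.27987025  0.        ] -16.03538416963405 0.7072036642916628
```

>>> {"op": "move_arm", "data": {
  "series": [
    [-1,298,44,0,0,0,3],
    [-1,298,44,0,0,0,3],
    [-1,298,44,0,0,0,3],
    [-1,298,44,0,0,0,3],
    [-1,298,44,0,0,0,3],
    [-1,298,44,0,0,0,3],
    [-1,298,44,0,0,0,3],
    [-1,298,44,0,0,0,3]
  ]
}}

```text
t: 17.7
tool_pos: [0.548, 0.1708, 0.0951]
ee_rot: [-2.515, -1.881, 0.004]
ft_force: [-0.8, -1.4, -1.8]
opening: 0.0434
finger_force: 25.0
```

```bash
python3 plan.py 0.5494 0.1693 0.026 -16.5
```

```text
[-1.   1.9 69.1] [-0.1  0.1  0.1]
q [ 0.26  0.31  2.03 -0.    0.8   0.55] open 0.0434 F [-0.8 -1.4 -1.8] 24.99982237815857 t 17.7
```

>>> {"op": "move_arm", "data": {
  "series": [
    [-1,-1,1,20,0,0,0],
    [-1,-1,1,40,0,0,0],
    [-1,-1,1,55,0,0,0],
    [-1,-1,1,65,0,0,0],
    [-1,-1,1,69,0,0,0],
    [-1,-1,1,69,0,0,0],
    [-1,-1,1,69,0,0,0]
  ]
}}

```text
t: 18.4
tool_pos: [0.5499, 0.169, 0.0283]
ee_rot: [2.517, 1.879, 0.001]
ft_force: [-0.4, -0.2, -0.8]
opening: 0.0438
finger_force: 25.0
```

```bash
python3 plan.py 0.5494 0.1693 0.0205 -16.5
```

```text
[ 0.2 -0.6  7.8] [ 0. -0. -0.]
q [0.26 0.43 2.04 0.   0.68 0.55] open 0.0438 F [-0.4 -0.2 -0.8] 24.99986171722412 t 18.4
```

>>> {"op": "move_arm", "data": {
  "series": [
    [-1,0,0,2,0,0,0],
    [-1,0,0,4,0,0,0],
    [-1,0,0,5,0,0,0],
    [-1,0,0,5,0,0,0]
  ]
}}

```text
t: 18.8
tool_pos: [0.5495, 0.169, 0.0228]
ee_rot: [-2.517, -1.879, 0.0]
ft_force: [0.2, -0.3, -1.0]
opening: 0.0433
finger_force: 25.0
```

>>> {"op": "move_arm", "data": {
  "series": [
    [-1,0,0,1,0,0,0],
    [-1,0,0,1,0,0,0]
  ]
}}

```text
t: 19.0
tool_pos: [0.5495, 0.1689, 0.0217]
ee_rot: [-2.518, -1.879, 0.0]
ft_force: [0.4, -0.7, -0.7]
opening: 0.0437
finger_force: 25.0
```

>>> {"op": "move_arm", "data": {
  "series": [
    [-1,0,0,1,0,0,0],
    [-1,0,0,1,0,0,0]
  ]
}}

```text
t: 19.2
tool_pos: [0.5495, 0.1689, 0.0207]
ee_rot: [-2.517, -1.879, 0.0]
ft_force: [0.4, 0.2, -1.3]
opening: 0.0436
finger_force: 25.0
```

>>> {"op": "move_arm", "data": {
  "series": [
    [-1,0,0,1,0,0,0],
    [-1,0,0,1,0,0,0]
  ]
}}

```text
t: 19.4
tool_pos: [0.5496, 0.169, 0.0204]
ee_rot: [-2.517, -1.879, 0.0]
ft_force: [-4.6, -1.5, 11.5]
opening: 0.0435
finger_force: 25.0
```

>>> {"op": "move_arm", "data": {
  "series": [
    [-1,0,0,0.5,0,0,0],
    [-1,0,0,0.5,0,0,0]
  ]
}}

```text
t: 19.6
tool_pos: [0.5497, 0.169, 0.0204]
ee_rot: [-2.517, -1.879, 0.0]
ft_force: [-7.5, -1.9, 20.2]
opening: 0.0435
finger_force: 25.0
```

>>> {"op": "move_arm", "data": {
  "series": [
    [-1,0,0,-1.2,0,0,0],
    [-1,0,0,-1.2,0,0,0],
    [0.27,0,0,-1.2,0,0,0],
    [0.27,0,0,-1.2,0,0,0],
    [0.27,0,0,-1.2,0,0,0],
    [0.27,0,0,-25,0,0,0],
    [0.27,0,0,-70,0,0,0],
    [0.27,0,0,-120,0,0,0]
  ]
}}

```text
t: 20.4
tool_pos: [0.5485, 0.1687, 0.1396]
ee_rot: [-2.517, -1.879, 0.004]
ft_force: [0.5, 0.5, 0.6]
opening: 0.0579
finger_force: 0.0
```

```bash
python3 plan.py 0.6855 -0.0464 0.16 -16.1
```

```text
[-167.3  192.5  -20.6] [-0.1  0.1 -0.4]
q [0.26 0.25 2.01 0.   0.88 0.55] open 0.0579 F [0.5 0.5 0.6] 0.0 t 20.4
```

>>> {"op": "move_arm", "data": {
  "series": [
    [0.53,-167,193,-21,0,0,-0.4],
    [0.53,-167,193,-21,0,0,-0.4],
    [0.53,-167,193,-21,0,0,-0.4],
    [0.53,-167,193,-21,0,0,-0.4],
    [0.53,-167,193,-21,0,0,-0.4],
    [0.53,-167,193,-21,0,0,-0.4],
    [0.53,-167,193,-21,0,0,-0.4],
    [0.53,-167,193,-21,0,0,-0.4]
  ]
}}

```text
t: 21.2
tool_pos: [0.6863, -0.0453, 0.1598]
ee_rot: [-2.51, -1.888, 0.001]
ft_force: [-0.7, 0.6, 0.2]
opening: 0.0699
finger_force: 0.0
```

```bash
python3 plan.py 0.6855 -0.0464 0.037 -16.1;  python3 - <<'E'
from h import *
v=[]
for c,(r,q) in {"scene":(120,200),"top":(140,180)}.items():
    im=cv2.resize(read_camera(c),None,fx=4,fy=4,interpolation=cv2.INTER_CUBIC)
    rs=regions_of(c,"small_tin"); print([(round(float(d["p"]),2),d["uv"]) for d in rs])
    P=[.5495,.1703,np.radians(-16.5),.034]
    cv2.polylines(im,[np.round((poly(c,"small_tin",P)+.5)*4).astype(np.int32)],True,(0,255,0),1)
    v.append(cv2.resize(im[r*4:r*4+480,q*4:q*4+520],(400,370)))
cv2.imwrite("pics/b2.png",np.hstack(v))
E
```

```text
[ -1.3  -0.3 122.8] [-0.1  0.  -0. ]
q [-0.1   0.39  1.77  0.    0.98  0.18] open 0.0699 F [-0.7  0.6  0.2] 0.0 t 21.2
[(0.89, [278.2, 172.9]), (0.85, [279.9, 239.1]), (0.79, [341.6, 305.3])]
[(0.65, [243.7, 221.1]), (0.46, [415.9, 159.6])]
```

View pics/b2.png

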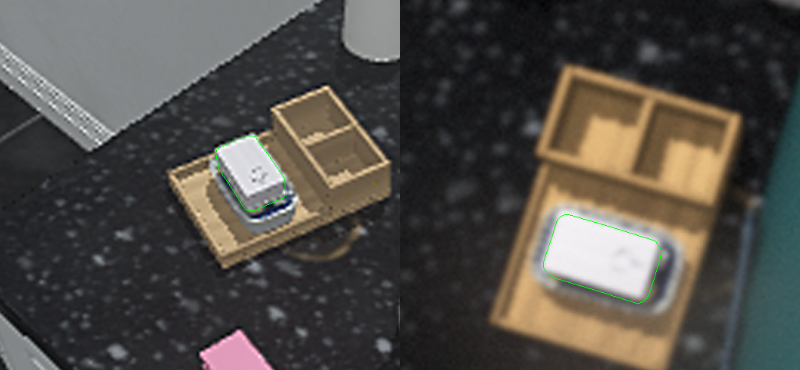

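The small tin lies flat on the big one in both views, at left (250,170) and right (602,258), with a slight shift along the long axis. I'll measure that, and meanwhile go down to jar a.

Run:
```python
from h import *
ims={c:read_camera(c) for c in("scene","top")}
m={c:regions_of(c,"small_tin")[0]["pixels"] for c in("scene","top")}
for ms in(m,{"top":m["top"]},{"scene":m["scene"]}):
    p,q=fit("small_tin",ms,[.5495,.1703,np.radians(-16.5),.034],[0,1,2]); print(np.round(p,4),np.degrees(p[2]).round(1),round(q,3))
# big tin: bright rim in the top picture, threshold vs wood is hard -> use hull of the net's mask
r=regions_of("top","big_tin"); print([(d["p"],d["uv"]) for d in r])
for d in r[:1]:
    h=cv2.convexHull(np.argwhere(d["pixels"]|m["top"])[:,::-1].astype(np.int32)); k=np.zeros((400,640),np.uint8); cv2.fillConvexPoly(k,h,1)
    p,q=fit("big_tin",{"top":k>0},[.55,.171,np.radians(-16.5),.01],[0,1,2]); print(np.round(p,4),np.degrees(p[2]).round(1),round(q,3))
```

```text
[ 0.5514  0.1702 -0.3004  0.034 ] -17.2 0.924
[ 0.5517  0.1699 -0.2781  0.034 ] -15.9 0.956
[ 0.5512  0.1687 -0.3419  0.034 ] -19.6 0.905
[(0.71, [248.6, 235.7])]
[ 0.5516  0.168  -0.278   0.01  ] -15.9 0.935
```

>>> {"op": "move_arm", "data": {
  "series": [
    [0.53,-1,0,40,0,0,0],
    [0.53,-1,0,80,0,0,0],
    [0.53,-1,0,110,0,0,0],
    [0.53,-1,0,123,0,0,0],
    [0.53,-1,0,123,0,0,0]
  ]
}}

```text
t: 22.15
tool_pos: [0.6858, -0.0468, 0.0359]
ee_rot: [-2.509, -1.887, 0.003]
ft_force: [-0.3, 0.9, 0.8]
opening: 0.0699
finger_force: 0.0
```

>>> {"op": "move_arm", "data": {
  "series": [
    [-1,0,0,0,0,0,0],
    [-1,0,0,0,0,0,0],
    [-1,0,0,0,0,0,0],
    [-1,0,0,0,0,0,0],
    [-1,0,0,0,0,0,0]
  ],
  "squeeze": 20
}}

```text
t: 22.65
tool_pos: [0.6874, -0.047, 0.0384]
ee_rot: [2.51, 1.887, 0.002]
ft_force: [-2.0, 0.2, 7.3]
opening: 0.0428
finger_force: 20.0
```

>>> {"op": "move_arm", "data": {
  "series": [
    [-1,0,0,-8,0,0,0],
    [-1,0,0,-30,0,0,0],
    [-1,0,0,-70,0,0,0],
    [-1,0,0,-100,0,0,0],
    [-1,0,0,-100,0,0,0],
    [-1,0,0,-100,0,0,0]
  ]
}}

```text
t: 23.25
tool_pos: [0.687, -0.047, 0.1381]
ee_rot: [2.51, 1.888, 0.001]
ft_force: [-0.9, 0.1, -0.2]
opening: 0.0428
finger_force: 19.9
```

```bash
python3 plan.py 0.6456 0.1756 0.137 -16.1; python3 held.py spice_a 0.687 -0.047 0 0.1
```

```text
[ 202.4 -101.6    1. ] [ 0.1 -0.  -0. ]
q [-0.1   0.42  1.78 -0.    0.94  0.18] open 0.0428 F [-0.9  0.1 -0.2] 19.908303148986306 t 23.25
scene [368. 163.] [(0.8, [365.0, 166.0], 448)]
top [349. 150.] []
[ 0.6872 -0.0487  0.      0.1   ] deg 0.0 IoU 0.726
```

>>> {"op": "move_arm", "data": {
  "series": [
    [-1,202,-102,0,0,0,0],
    [-1,202,-102,0,0,0,0],
    [-1,202,-102,0,0,0,0],
    [-1,202,-102,0,0,0,0],
    [-1,202,-102,0,0,0,0],
    [-1,202,-102,0,0,0,0],
    [-1,202,-102,0,0,0,0]
  ]
}}

```text
t: 24.15
tool_pos: [0.6444, 0.1756, 0.1365]
ee_rot: [-2.51, -1.889, 0.002]
ft_force: [-0.8, 0.8, -1.1]
opening: 0.0425
finger_force: 19.9
```

```bash
python3 held.py spice_a 0.6456 0.1756 0 0.1;python3 plan.py 0.6456 0.1756 0.052 -16.1
python3 - <<'E'
from h import *
im=read_camera("scene"); cv2.imwrite("pics/j1.png",cv2.resize(im[60:220,230:420],None,fx=4,fy=3.7,interpolation=cv2.INTER_CUBIC))
E
```

```text
scene [301. 133.] [(0.97, [299.0, 138.0], 424)]
top [238. 169.] []
[0.6439 0.1728 0.     0.1   ] deg 0.0 IoU 0.8
[ 1.4  0.2 85. ] [-0.   0.  -0.1]
q [ 0.23  0.39  1.82 -0.    0.93  0.51] open 0.0424 F [-0.2  0.8 -1.1] 19.912039211194497 t 24.35
```

View pics/j1.png

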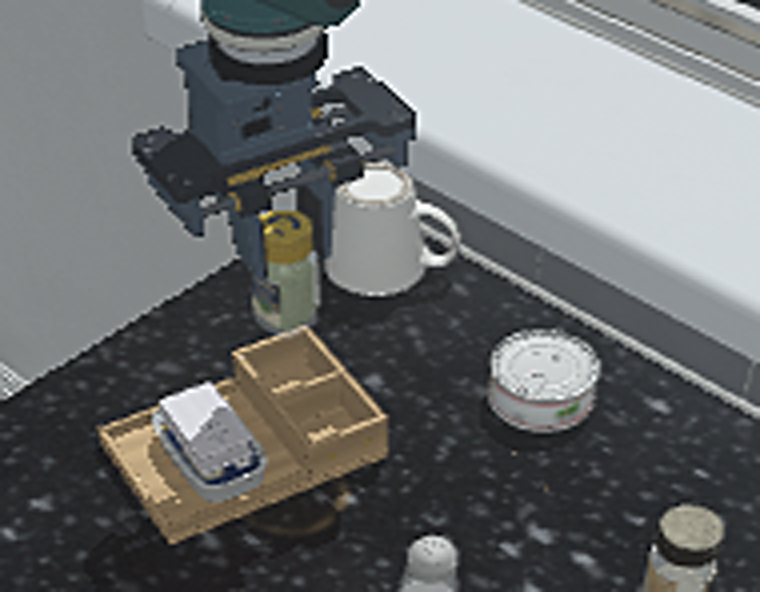

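Jar a hangs upright over the far pocket at zoom (288,270), with the mug well behind it. Lowering.

>>> {"op": "move_arm", "data": {
  "series": [
    [-1,1,0,25,0,0,0],
    [-1,1,0,45,0,0,0],
    [-1,1,0,60,0,0,0],
    [-1,1,0,72,0,0,0],
    [-1,1,0,80,0,0,0],
    [-1,1,0,83,0,0,0],
    [-1,1,0,84,0,0,0],
    [-1,1,0,84,0,0,0]
  ]
}}

```text
t: 25.2
tool_pos: [0.6456, 0.1765, 0.0538]
ee_rot: [2.511, 1.888, 0.001]
ft_force: [0.1, 1.0, -0.9]
opening: 0.0425
finger_force: 19.9
```

>>> {"op": "move_arm", "data": {
  "series": [
    [-1,0,0,1,0,0,0],
    [-1,0,0,2,0,0,0],
    [-1,0,0,2,0,0,0]
  ]
}}

```text
t: 25.5
tool_pos: [0.6452, 0.1764, 0.0514]
ee_rot: [2.511, 1.888, 0.0]
ft_force: [-0.0, 0.2, -1.3]
opening: 0.0426
finger_force: 19.9
```

>>> {"op": "move_arm", "data": {
  "series": [
    [-1,0,0,1,0,0,0],
    [-1,0,0,1,0,0,0]
  ]
}}

```text
t: 25.7
tool_pos: [0.6452, 0.1764, 0.0503]
ee_rot: [-2.511, -1.888, 0.0]
ft_force: [0.2, -0.5, -1.8]
opening: 0.0426
finger_force: 19.9
```

>>> {"op": "move_arm", "data": {
  "series": [
    [-1,0,0,1,0,0,0],
    [-1,0,0,1,0,0,0]
  ]
}}

```text
t: 25.9
tool_pos: [0.6451, 0.1763, 0.0492]
ee_rot: [-2.511, -1.888, 0.0]
ft_force: [0.1, -0.3, -1.8]
opening: 0.0422
finger_force: 19.9
```

>>> {"op": "move_arm", "data": {
  "series": [
    [-1,0,0,1,0,0,0],
    [-1,0,0,1,0,0,0]
  ]
}}

```text
t: 26.1
tool_pos: [0.6454, 0.1764, 0.0485]
ee_rot: [2.511, 1.888, 0.0]
ft_force: [-0.8, -0.7, 0.8]
opening: 0.0427
finger_force: 19.9
```

>>> {"op": "move_arm", "data": {
  "series": [
    [-1,0,0,1,0,0,0],
    [-1,0,0,1,0,0,0]
  ]
}}

```text
t: 26.3
tool_pos: [0.6456, 0.1767, 0.0482]
ee_rot: [2.511, 1.888, 0.001]
ft_force: [-4.9, 0.9, 11.2]
opening: 0.0428
finger_force: 20.0
```

>>> {"op": "move_arm", "data": {
  "series": [
    [-1,0,0,0.5,0,0,0],
    [-1,0,0,0.5,0,0,0]
  ]
}}

```text
t: 26.5
tool_pos: [0.6457, 0.1768, 0.0481]
ee_rot: [2.511, 1.888, 0.001]
ft_force: [-5.7, 1.0, 16.0]
opening: 0.0425
finger_force: 20.1
```

>>> {"op": "move_arm", "data": {
  "series": [
    [-1,0,0,-1.3,0,0,0],
    [-1,0,0,-1.3,0,0,0],
    [0.4,0,0,-1.3,0,0,0],
    [0.4,0,0,-1.3,0,0,0],
    [0.4,0,0,-1.3,0,0,0],
    [0.4,0,0,-25,0,0,0],
    [0.4,0,0,-70,0,0,0],
    [0.4,0,0,-112,0,0,0]
  ]
}}

```text
t: 27.3
tool_pos: [0.6447, 0.1762, 0.1597]
ee_rot: [-2.511, -1.888, 0.002]
ft_force: [1.2, 0.0, -0.1]
opening: 0.0637
finger_force: 0.0
```

```bash
python3 plan.py 0.681 -0.1785 0.16 -16.1
```

```text
[-3.307e+02  1.333e+02 -2.000e-01] [-0.1  0.  -0. ]
q [ 0.23  0.36  1.81 -0.    0.97  0.51] open 0.0637 F [ 1.2  0.  -0.1] 0.0 t 27.3
```

>>> {"op": "move_arm", "data": {
  "series": [
    [0.53,-331,133,0,0,0,0],
    [0.53,-331,133,0,0,0,0],
    [0.53,-331,133,0,0,0,0],
    [0.53,-331,133,0,0,0,0],
    [0.53,-331,133,0,0,0,0],
    [0.53,-331,133,0,0,0,0],
    [0.53,-331,133,0,0,0,0],
    [0.53,-331,133,0,0,0,0]
  ]
}}

```text
t: 28.1
tool_pos: [0.6812, -0.1834, 0.1588]
ee_rot: [2.513, 1.883, -0.0]
ft_force: [-0.7, 1.1, 0.6]
opening: 0.0695
finger_force: 0.0
```

>>> {"op": "move_arm", "data": {
  "series": [
    [0.53,0,0,0,0,0,0],
    [0.53,0,0,0,0,0,0]
  ]
}}

```text
t: 28.3
tool_pos: [0.6808, -0.1777, 0.1585]
ee_rot: [-2.51, -1.888, 0.0]
ft_force: [-0.3, -0.1, -0.2]
opening: 0.0699
finger_force: 0.0
```

```bash
python3 plan.py 0.681 -0.1785 0.038 -16.1
```

```text
[ -0.8   0.5 120.5] [-0. -0. -0.]
q [-0.29  0.42  1.74  0.    0.99 -0.01] open 0.0699 F [-0.3 -0.1 -0.2] 0.0 t 28.3
```

>>> {"op": "move_arm", "data": {
  "series": [
    [0.53,-1,0,40,0,0,0],
    [0.53,-1,0,80,0,0,0],
    [0.53,-1,0,110,0,0,0],
    [0.53,-1,0,120,0,0,0],
    [0.53,-1,0,120,0,0,0],
    [0.53,-1,0,120,0,0,0]
  ]
}}

```text
t: 28.9
tool_pos: [0.6818, -0.1791, 0.0404]
ee_rot: [2.509, 1.888, 0.002]
ft_force: [-0.8, -1.0, 0.7]
opening: 0.0698
finger_force: 0.0
```

>>> {"op": "move_arm", "data": {
  "series": [
    [-1,0,0,0,0,0,0],
    [-1,0,0,0,0,0,0],
    [-1,0,0,0,0,0,0],
    [-1,0,0,0,0,0,0],
    [-1,0,0,0,0,0,0]
  ],
  "squeeze": 20
}}

```text
t: 29.4
tool_pos: [0.6811, -0.1796, 0.0394]
ee_rot: [2.511, 1.888, 0.001]
ft_force: [-0.7, 0.4, 5.4]
opening: 0.0424
finger_force: 19.8
```

>>> {"op": "move_arm", "data": {
  "series": [
    [-1,0,0,-8,0,0,0],
    [-1,0,0,-30,0,0,0],
    [-1,0,0,-70,0,0,0],
    [-1,0,0,-110,0,0,0],
    [-1,0,0,-110,0,0,0],
    [-1,0,0,-110,0,0,0]
  ]
}}

```text
t: 30.0
tool_pos: [0.6811, -0.1796, 0.1498]
ee_rot: [2.51, 1.887, 0.001]
ft_force: [-1.5, -0.1, -0.4]
opening: 0.0428
finger_force: 19.8
```

```bash
python3 plan.py 0.6284 0.1160 0.148 -16.1; python3 held.py spice_b 0.681 -0.178 0 0.11
```

```text
[ 269.4 -132.7    1.6] [ 0.1  0.  -0. ]
q [-0.29  0.43  1.74 -0.    0.97 -0.01] open 0.0428 F [-1.5 -0.1 -0.4] 19.771202273042263 t 30.0
scene [407. 187.] [(0.66, [408.0, 191.0], 344)]
top [415. 152.] []
[ 0.6855 -0.175   0.      0.11  ] deg 0.0 IoU 0.535
```

>>> {"op": "move_arm", "data": {
  "series": [
    [-1,269,-133,-3,0,0,0],
    [-1,269,-133,-3,0,0,0],
    [-1,269,-133,-3,0,0,0],
    [-1,269,-133,-3,0,0,0],
    [-1,269,-133,-3,0,0,0],
    [-1,269,-133,-3,0,0,0],
    [-1,269,-133,-3,0,0,0],
    [-1,269,-133,-3,0,0,0]
  ]
}}

```text
t: 31.0
tool_pos: [0.627, 0.1167, 0.1509]
ee_rot: [-2.508, -1.89, 0.002]
ft_force: [-0.8, -0.0, -1.0]
opening: 0.0427
finger_force: 19.8
```

>>> {"op": "move_arm", "data": {
  "series": [
    [-1,0,0,0,0,0,0],
    [-1,0,0,0,0,0,0]
  ]
}}

```text
t: 31.2
tool_pos: [0.6278, 0.1147, 0.1514]
ee_rot: [-2.512, -1.886, 0.001]
ft_force: [0.4, -0.7, -0.8]
opening: 0.0423
finger_force: 19.8
```

```bash
python3 plan.py 0.6284 0.1155 0.053 -16.1; python3 held.py spice_b 0.6284 0.1160 0 0.11
```

```text
[ 1.   0.4 98.4] [-0.   0.  -0.1]
q [ 0.14  0.33  1.88 -0.    0.93  0.43] open 0.0423 F [ 0.4 -0.7 -0.8] 19.82419341994614 t 31.2
scene [311. 143.] [(0.6, [300.0, 157.0], 231), (0.57, [312.0, 142.0], 454)]
top [267. 176.] []
[0.5931 0.121  0.     0.11  ] deg 0.0 IoU 0.418
```

>>> {"op": "move_arm", "data": {
  "series": [
    [-1,1,0,25,0,0,0],
    [-1,1,0,50,0,0,0],
    [-1,1,0,70,0,0,0],
    [-1,1,0,83,0,0,0],
    [-1,1,0,92,0,0,0],
    [-1,1,0,97,0,0,0],
    [-1,1,0,99,0,0,0],
    [-1,1,0,99,0,0,0]
  ]
}}

```text
t: 32.2
tool_pos: [0.6283, 0.1168, 0.0532]
ee_rot: [2.511, 1.888, 0.001]
ft_force: [-0.6, 0.0, -0.5]
opening: 0.0426
finger_force: 19.8
```

>>> {"op": "move_arm", "data": {
  "series": [
    [-1,0,0,1,0,0,0],
    [-1,0,0,1,0,0,0],
    [-1,0,0,1,0,0,0]
  ]
}}

```text
t: 32.5
tool_pos: [0.6282, 0.1168, 0.0522]
ee_rot: [2.511, 1.888, 0.001]
ft_force: [0.7, 0.6, -0.5]
opening: 0.0423
finger_force: 19.8
```

>>> {"op": "move_arm", "data": {
  "series": [
    [-1,0,0,1,0,0,0],
    [-1,0,0,1,0,0,0]
  ]
}}

```text
t: 32.7
tool_pos: [0.6279, 0.1168, 0.0508]
ee_rot: [-2.511, -1.888, 0.0]
ft_force: [1.0, 0.6, -1.4]
opening: 0.0431
finger_force: 19.8
```

>>> {"op": "move_arm", "data": {
  "series": [
    [-1,0,0,1,0,0,0],
    [-1,0,0,1,0,0,0]
  ]
}}

```text
t: 32.9
tool_pos: [0.6279, 0.1168, 0.0497]
ee_rot: [-2.511, -1.888, 0.0]
ft_force: [-1.5, 0.0, -0.6]
opening: 0.0427
finger_force: 19.8
```

>>> {"op": "move_arm", "data": {
  "series": [
    [-1,0,0,1,0,0,0],
    [-1,0,0,1,0,0,0]
  ]
}}

```text
t: 33.1
tool_pos: [0.6282, 0.1169, 0.0494]
ee_rot: [-2.511, -1.888, -0.0]
ft_force: [-3.1, 1.1, 6.7]
opening: 0.0422
finger_force: 19.9
```

>>> {"op": "move_arm", "data": {
  "series": [
    [-1,0,0,0.5,0,0,0],
    [-1,0,0,0.5,0,0,0]
  ]
}}

```text
t: 33.3
tool_pos: [0.6283, 0.117, 0.0493]
ee_rot: [-2.511, -1.888, -0.001]
ft_force: [-5.4, 0.7, 13.5]
opening: 0.0423
finger_force: 20.0
```

On the floor at the expected height; release, rise and clear the view.

>>> {"op": "move_arm", "data": {
  "series": [
    [-1,0,0,-1,0,0,0],
    [-1,0,0,-1,0,0,0],
    [0.4,0,0,-1,0,0,0],
    [0.4,0,0,-1,0,0,0],
    [0.4,0,0,-1,0,0,0],
    [0.4,0,0,-25,0,0,0],
    [0.4,0,0,-70,0,0,0],
    [0.4,0,0,-120,0,0,0]
  ]
}}

```text
t: 34.1
tool_pos: [0.627, 0.1166, 0.1685]
ee_rot: [-2.51, -1.887, 0.004]
ft_force: [1.6, -0.2, 0.1]
opening: 0.0635
finger_force: 0.0
```

>>> {"op": "move_arm", "data": {
  "series": [
    [0.4,-330,60,0,0,0,0],
    [0.4,-330,60,0,0,0,0],
    [0.4,-330,60,0,0,0,0],
    [0.4,-330,60,0,0,0,0],
    [0.4,-330,60,0,0,0,0],
    [0.4,-330,60,0,0,0,0],
    [0.4,-330,60,0,0,0,0],
    [0.4,-330,60,0,0,0,0]
  ]
}}

```text
t: 34.9
tool_pos: [0.5935, -0.2207, 0.1684]
ee_rot: [2.514, 1.883, -0.0]
ft_force: [-0.3, 0.3, 0.7]
opening: 0.0637
finger_force: 0.0
```

Run:
```python
from h import *
v=[]
for c,(r,q) in {"scene":(120,220),"top":(100,200)}.items():
    v.append(cv2.resize(read_camera(c)[r:r+170,q:q+220],(400,309),interpolation=cv2.INTER_CUBIC))
cv2.imwrite("pics/end.png",np.hstack(v)); s=get_state(); print(s["t"],s["tool_pos"],s["ft_force"])
```

```text
35.0 [ 0.59374172 -0.21736747  0.16814206] [0.00430079 0.01925133 0.65003396]
```

View pics/end.png

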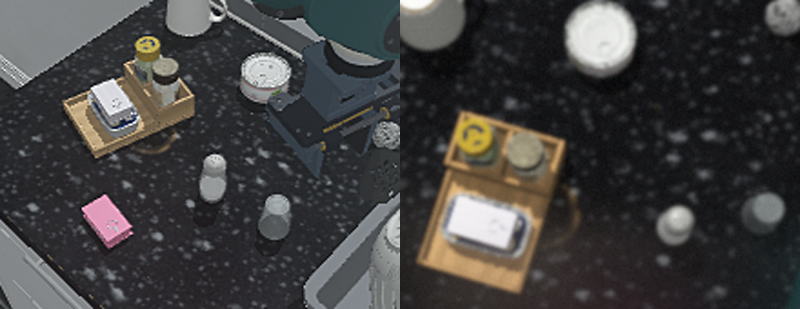

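The final views show both jars upright in their pockets, right (475,138) and (525,155). The tins are stacked in the bay at (487,222), and the shaker, glass and round tin are standing where they were.

```bash
python3 -c "
from workcell import *
print(finish_job())"
```

```text
the job is handed in; nothing more can be done
None
```

The caddy is packed and handed in at about 35 s: the big tin lies in the bay with the aluminium tin stacked on it, about 2 mm off centre, one spice jar stands upright in each pocket, and the salt shaker, glass and round tin were left standing.

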